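# Load a bottle carrier, weigh it and put it out for dispatch

### The job

A customer is sending glass bottles: stand every bottle upright in a cell of its own in the wooden carrier, move the roll of labels left on the scale onto the bare counter, standing flat, and then put the loaded carrier alone in the middle of the scale's pan and leave it untouched there for two seconds to be weighed. After that take it to the shallow outgoing tray and leave it flat inside, bottles still upright in their cells and the scale empty. Always keep the carrier level, never tip a bottle over, and leave the other things on the counter where they are.

Things in the scene. Friction and masses are not known exactly. Their poses are not given: they have to be found in the camera images.
- carrier: Loose open wooden bottle carrier, 164 (x) x 142 (y) mm, about 0.22 kg. Origin: centre of its underside, z up. Walls 46 mm high, 4 mm thick. A handle board 10 mm thick stands in the plane x = 0, 108 mm long in y, up to z = 130 mm. Four cells with middles at x = +-41.5, y = +-34.5 mm, each 73 (x) x 65 (y) mm inside, floors at z = 5 mm. Fingers that close along its y have room round the bottle caps.
- carrier_handle (a point): Middle of the top rail of the carrier's handle, 118 mm above its underside. The rail is 10 mm thick (carrier's x), 24 mm high, with a hand slot below it; fingers that close along the carrier's x grip it. Axes as the carrier's.
- pan_top (a point): Centre of the top face of the scale's flat steel pan, 180 (x) x 190 (y) mm, 52 mm above the counter when empty; axes as the scale's. The scale is fixed; its grey housing is 196 mm wide (y), 36 mm high, and reaches 39 mm past the pan at the display side (-x).
- pan (a joint): How far the scale's pan has sunk under load, m: 0 empty, up to 0.009; spring of about 1500 N/m (about 1 mm with the label roll, 2 to 5 mm with the loaded carrier).
- tray: Shallow grey plastic outgoing tray, fixed, outer 220 (x) x 200 (y) mm, rim 20 mm high, walls and floor 5 mm thick. Origin: centre of its underside, z up. The carrier fits inside with its x along the tray's x, either way round.
- label_roll: Loose white roll of labels, solid to the touch, 62 mm across, 40 mm high, 0.16 kg, standing flat on the scale's pan at the start. Origin: centre of its underside, z up.
- bell: Loose silver counter bell, 68 mm across, 57 mm high, a bystander. Origin: centre of its underside.
- ink_pad: Loose red ink pad tin, 71 x 112 x 19 mm, a bystander. Origin: centre of its underside.
- marker: Loose black and white marker pen lying down, 135 mm long (along its y), 17 mm thick, a bystander. Origin: middle of its underside.
- bottle0: Loose brown glass bottle with a paper label, 54 mm across, 104 mm high, about 0.11 kg, with a black cap 25.6 mm across on a narrow neck (z 88 to 104; shoulders slope below). Origin: centre of its underside, z up. Three or four such bottles are present, in a row on the counter in front of the robot.
- bottle1: Loose brown glass bottle with a paper label, 54 mm across, 104 mm high, about 0.11 kg, with a black cap 25.6 mm across on a narrow neck (z 88 to 104; shoulders slope below). Origin: centre of its underside, z up. Three or four such bottles are present, in a row on the counter in front of the robot.
- bottle2: Loose brown glass bottle with a paper label, 54 mm across, 104 mm high, about 0.11 kg, with a black cap 25.6 mm across on a narrow neck (z 88 to 104; shoulders slope below). Origin: centre of its underside, z up. Three or four such bottles are present, in a row on the counter in front of the robot.
- bottle3: Loose brown glass bottle with a paper label, 54 mm across, 104 mm high, about 0.11 kg, with a black cap 25.6 mm across on a narrow neck (z 88 to 104; shoulders slope below). Origin: centre of its underside, z up. Three or four such bottles are present, in a row on the counter in front of the robot.
Not all that is in view belongs to the job. Leave any purple look-alike of the label_roll alone.

How it is judged:
On the way:
1. the carrier, with every bottle upright in a cell, stands on the scale's pan, alone there, let go and at rest (x of bottle0 in the frame of carrier between -0.07 and 0.07 m and y of bottle0 in the frame of carrier between -0.06 and 0.06 m and z of each of bottle0, bottle1, bottle2, bottle3 in the frame of carrier below 0.014 m and angle between each of bottle0, bottle1, bottle2, bottle3's own z axis and vertical below 0.26 rad and x of bottle1 in the frame of carrier between -0.07 and 0.07 m and y of bottle1 in the frame of carrier between -0.06 and 0.06 m and x of bottle2 in the frame of carrier between -0.07 and 0.07 m and y of bottle2 in the frame of carrier between -0.06 and 0.06 m and x of bottle3 in the frame of carrier between -0.07 and 0.07 m and y of bottle3 in the frame of carrier between -0.06 and 0.06 m and linear speed of carrier below 0.02 m/s and contact force between each of the arm, the fingers and carrier below 0.3 N and angle between carrier's own z axis and vertical below 0.06 rad and x of carrier in the frame of pan_top between -0.03 and 0.03 m and y of carrier in the frame of pan_top between -0.03 and 0.03 m and z of carrier in the frame of pan_top below 0.005 m and value of joint pan above 0.0014 m and horizontal distance between label_roll and pan_top above 0.12 m), for 0.6 s.
At the end, for the whole second after the job is handed in: The carrier stands flat in the outgoing tray (tilt under 0.06 rad), let go and at rest, every bottle in a cell within 0.26 rad of upright; the label roll stands flat on the counter, over 120 mm from the middles of pan and tray; the pan is empty (sunk under 0.6 mm) (x of bottle0 in the frame of carrier between -0.07 and 0.07 m and y of bottle0 in the frame of carrier between -0.06 and 0.06 m and z of each of bottle0, bottle1, bottle2, bottle3 in the frame of carrier below 0.014 m and angle between each of bottle0, bottle1, bottle2, bottle3's own z axis and vertical below 0.26 rad and x of bottle1 in the frame of carrier between -0.07 and 0.07 m and y of bottle1 in the frame of carrier between -0.06 and 0.06 m and x of bottle2 in the frame of carrier between -0.07 and 0.07 m and y of bottle2 in the frame of carrier between -0.06 and 0.06 m and x of bottle3 in the frame of carrier between -0.07 and 0.07 m and y of bottle3 in the frame of carrier between -0.06 and 0.06 m and linear speed of each of carrier, label_roll below 0.02 m/s and contact force between each of the arm, the fingers and carrier below 0.3 N and angle between carrier's own z axis and vertical below 0.06 rad and x of carrier in the frame of tray between -0.034 and 0.034 m and y of carrier in the frame of tray between -0.034 and 0.034 m and z of carrier in the frame of tray below 0.009 m and height (world z) of label_roll between -0.01 and 0.004 m and angle between label_roll's own z axis and vertical below 0.15 rad and horizontal distance between label_roll and pan_top above 0.12 m and horizontal distance between label_roll and tray above 0.12 m and value of joint pan below 0.0006 m); the robot touches nothing.
It fails at once if the carrier is tilted more than 0.3 rad (angle between carrier's own z axis and vertical above 0.3 rad).
It fails at once if a bottle is tipped over (more than 0.7 rad) (angle between any of bottle0, bottle1, bottle2, bottle3's own z axis and vertical above 0.7 rad).
It fails at once if a bystander is moved more than 3 cm (distance of any of bell, ink_pad, marker from where it was at the start of the episode above 0.03 m).
Of bottle0, bottle1, bottle2, bottle3 only 3 to 4 are there at a start; the rules pass over those that are not, and their reading is None.
At some moment in a run one of carrier, label_roll may be knocked a few centimetres aside while the robot is not near it.
It also fails if it takes over 210 s, if anything falls off the work surface, if the arm or the gripper's body presses on something with over 40 N, if the wrist force passes 120 N, or if a joint passes its speed limit or range.

### The arm

A 7-joint arm with a two-finger parallel gripper is mounted at the origin on a cart in front of the work surface, level with it; the furniture and walls round the work are solid. World frame = base frame: x ahead of the robot, y to its left, z up, the work surface at z = 0. Lengths are in m, angles in rad, forces in N, time in s.
With the tool pointing down it reaches from about 0.4 to 0.875 m from the base axis. Payload 19.3 kg.
Tool frame: the origin (TCP) lies at the very end of the fingers, on their centre line; the grasp point (between the pads) lies 19 mm behind it; z points along the fingers, y is the line along which they close (so a half turn about z gives the same grasp; the last joint's range is limited). The gripper opens to 85 mm and grips with 20 to 120 N. Pads are 22 mm wide; open, the fingers measure 114 mm over their backs; the gripper's body (76 mm by 85 mm) begins 54 mm behind the grasp point. The pads swing forward as they close: fully open they stand 13 mm farther back than shut.
Start: joints at [1.199, 0.521, -0.036, 1.599, 0.021, 1.021, -0.113], TCP at [0.186, -0.597, 0.231] pointing down, gripper open.
Joint ranges: [-2.91, 2.91], [-0.3, 2.13], [-1.5, 1.42], [0.17, 2.43], [-1.26, 4.41], [0.16, 1.93], [-2.52, 2.52]. Speed limits (rad/s): [1.89, 1.89, 2.39, 2.39, 3.01, 3.01, 3.01].

### API

Orientations are given as a unit quaternion [x, y, z, w].
In Python, from workcell import robot gives the robot as it stands. The module is installed in compiled form; this text tells all that it offers.
- The arm moves only by the tool move_arm, never from a script. Its argument "series" is one flat list of numbers, 7 for each row, row after row: the shift along the tool's x, y, z in cm, then the turn, a rotation vector about the tool's x, y, z in degrees, then the closure, from 0 (fully open) to 1 (shut). In form: [dx, dy, dz, wx, wy, wz, jaw, dx, dy, dz, wx, wy, wz, jaw, ...]. A call has 1 to 20 rows; each row is the pose to reach, as a shift and turn from the pose commanded when the call began, along the tool's axes at that moment; what a row does not reach only later rows make up. A row lasts 1/12 s, in which the tool goes at most 41.7 mm and 7.16 degrees, less where a joint would pass 70% of its speed; a pose out of reach is approached as far as the arm can. A call with a gripper value outside its range is refused whole. The fingers move at their own pace and stop on an object; the grip force is fixed at half the most. Time passes only in rows, so rows that repeat a pose let the fingers close. It gives the time, the measured TCP pose, the force, the opening and the grip force at its end, in the units of the state.
- robot.get_obs(): the state, without advancing time (a new reading comes with each control period).
- robot.snapshot(name): name is "side" or "top"; returns a dict with "frame" (420x560x3 uint8, red, green, blue), "fx", "fy", "cx", "cy" (pixels), "distortion" ([k1, k2, p1, p2, k3] as OpenCV has them; the pictures are not rectified), "R" (3x3) and "t" (3): a world point X has camera coordinates R X + t. Camera axes: x right, y down, z forward; pixel columns grow to the right and rows downward; lengths in m; the calibration is good to about 2 mm. A picture is of the moment at which its call begins. There is no depth.
- robot.sign_off(): hands the job in; it is judged then, once.
The state is a dict: "time": time; "joint_positions": joint angles; "joint_velocities": joint speeds; "tau": joint torques, N m; "tool_pos": TCP position; "tcp_rot": TCP orientation; "force": force on the tool from outside, world axes, zero at the start; "torque": the same for the moment, N m; "width": finger opening in m; "grasp_force": force on a finger pad.
Only numpy, scipy, OpenCV 4.12 (cv2) and the standard library are available. Lean on these libraries where they do the work, as an engineer would, in place of code of your own. Each camera call takes 0.05 s, during which the arm holds its last target. There are 200 camera calls.

## Working session

There is one attempt and no reset: what is moved stays moved. The work goes in short steps, Python scripts to look and compute and a tool call to move; the robot and the scene stay as the last step left them, time stands still between calls to the robot, and variables do not carry over. Pictures are saved under pics/ and viewed, at most 14 in all, crops included, and the job is handed in when it is done.

Besides the shell and the picture viewer there is one more tool, called after ">>>" as name(argument=value, ...) on one line, values as JSON. move_arm: Moves the arm, as the interface text tells. Its arguments: {"type":"object","properties":{"series":{"type":"array"}},"required":["series"]}

```bash
mkdir -p pics
cat > h.py <<'E'
import numpy as np, cv2
from workcell import robot
from scipy.spatial.transform import Rotation as Ro
def snap(n,f=None):
    s=robot.snapshot(n)
    if f: cv2.imwrite('pics/'+f,s['frame'][:,:,::-1])
    return s
def KD(s): return np.array([[s['fx'],0,s['cx']],[0,s['fy'],s['cy']],[0,0,1.]]),np.array(s['distortion'],float)
def ray(s,uv,z):
    K,D=KD(s); p=cv2.undistortPoints(np.array(uv,float).reshape(-1,1,2),K,D)[:,0]
    R=np.array(s['R']);c=-R.T@np.array(s['t']); d=np.c_[p,np.ones(len(p))]@R
    return c+d*((z-c[2])/d[:,2])[:,None]
def proj(s,X):
    K,D=KD(s); return cv2.projectPoints(np.array(X,float).reshape(-1,1,3),cv2.Rodrigues(np.array(s['R']))[0],np.array(s['t'],float),K,D)[0][:,0]
def delta(p,yaw=None):
    """shift cm in tool axes from current measured pose to world p"""
    o=robot.get_obs(); R=Ro.from_quat(o['tcp_rot']); return np.round(R.inv().apply(np.array(p)-o['tool_pos'])*100,2)
E
python3 - <<'E'
from h import *
for n in('top','side'):
    s=snap(n,n+'0.png'); R=np.array(s['R']); print(n,(-R.T@s['t']).round(3),R[2].round(3),s['fx'],s['cx'],s['cy'])
o=robot.get_obs(); print(o, Ro.from_quat(o['tcp_rot']).as_matrix().round(3))
E
```

```text
top [ 0.36  -0.02   1.234] [ 0.146 -0.003 -0.989] 458.22785616186775 283.48095092765743 200.72107724210565
side [-0.285  0.44   1.343] [ 0.531 -0.29  -0.796] 487.0641688494539 280.637587049206 207.74121112768003
{'time': 0.1, 'joint_positions': array([ 1.19882295,  0.52197085, -0.03631329,  1.59994655,  0.02119903,
        1.0211018 , -0.11277489]), 'joint_velocities': array([-8.22608253e-05, -2.51437402e-03,  1.01883630e-03, -2.78538194e-03,
       -8.76207903e-04,  4.94727230e-04, -7.12229349e-04]), 'tau': array([ 4.35847527e-03, -9.28487849e+01,  1.98402666e+00, -3.70529616e+01,
        1.80359714e-02,  5.38548455e-03, -1.14297359e-04]), 'tool_pos': array([ 0.18562822, -0.59647938,  0.2307748 ]), 'tcp_rot': array([ 9.88637954e-01,  1.50315417e-01, -1.17166087e-04, -5.07463789e-04]), 'force': array([0.03954918, 0.30756486, 0.33636717]), 'torque': array([-0.01137009,  0.00904491, -0.02180467]), 'grasp_force': 0.0, 'width': 0.08557890552383336} [[ 0.955  0.297 -0.   ]
 [ 0.297 -0.955  0.001]
 [-0.    -0.001 -1.   ]]
```

View pics/top0.png

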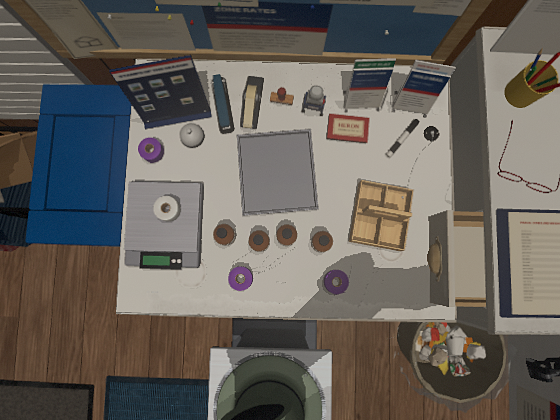

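View pics/side0.png

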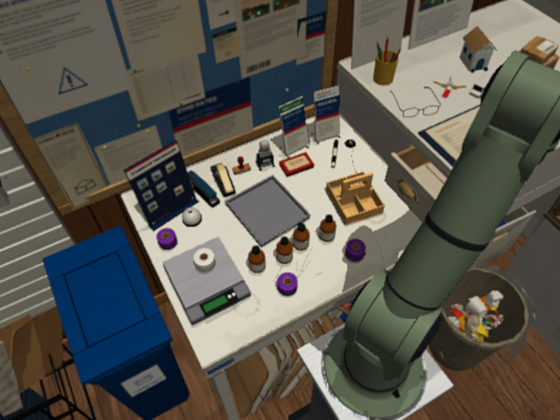

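The top view shows four bottles at about (224,233), (258,238), (286,233) and (321,239). The carrier is at (382,214), the tray at (278,172), the scale at (163,222) with the white roll at (166,208), and there are three purple look-alikes. Next I measure.

Run:
```python
from h import *
s=snap('top'); f=s['frame']; 
hsv=cv2.cvtColor(f,cv2.COLOR_RGB2HSV)
def blobs(m,a0,a1,roi,tag,z):
    x0,y0,x1,y1=roi; mm=np.zeros_like(m,np.uint8); mm[y0:y1,x0:x1]=m[y0:y1,x0:x1]
    n,l,st,c=cv2.connectedComponentsWithStats(mm.astype(np.uint8))
    for i in range(1,n):
        if a0<st[i,4]<a1: print(tag,c[i].round(1),st[i,:].tolist(),ray(s,c[i],z)[0].round(4))
# brown+black bottle blobs
blobs((hsv[:,:,2]<60),20,2000,(205,210,340,258),'cap',0.1)
blobs((hsv[:,:,2]<130),200,2000,(205,210,340,258),'bot',0.06)
blobs((f.min(2)>190),50,3000,(140,185,195,230),'roll',0.092)
blobs((hsv[:,:,1]<40)&(hsv[:,:,2]>95)&(hsv[:,:,2]<165),1500,20000,(230,120,325,220),'tray',0.01)
wood=((hsv[:,:,0]<28)&(hsv[:,:,1]>50)&(hsv[:,:,2]>60)).astype(np.uint8); w=np.zeros_like(wood); w[170:260,340:418]=wood[170:260,340:418]
c=max(cv2.findContours(w,0,2)[0],key=cv2.contourArea); print(cv2.minAreaRect(c))
gray=cv2.resize(f[120:300,120:430],None,fx=2.5,fy=2.5,interpolation=cv2.INTER_CUBIC); cv2.imwrite('pics/c1.png',gray[:,:,::-1])
```

```text
bot [224.7 232.5] [213, 219, 24, 27, 471] [0.4467 0.1249 0.06  ]
bot [285.8 232.7] [276, 219, 21, 27, 439] [ 0.4505 -0.0318  0.06  ]
bot [258.8 238.5] [248, 225, 22, 27, 451] [0.4338 0.037  0.06  ]
bot [320.6 239.2] [310, 226, 23, 27, 466] [ 0.4359 -0.1212  0.06  ]
tray [276.4 172.3] [236, 127, 83, 90, 5978] [ 0.6182 -0.0027  0.01  ]
((381.6440124511719, 215.20802307128906), (58.04833221435547, 63.504337310791016), 10.304845809936523)
```

View pics/c1.png

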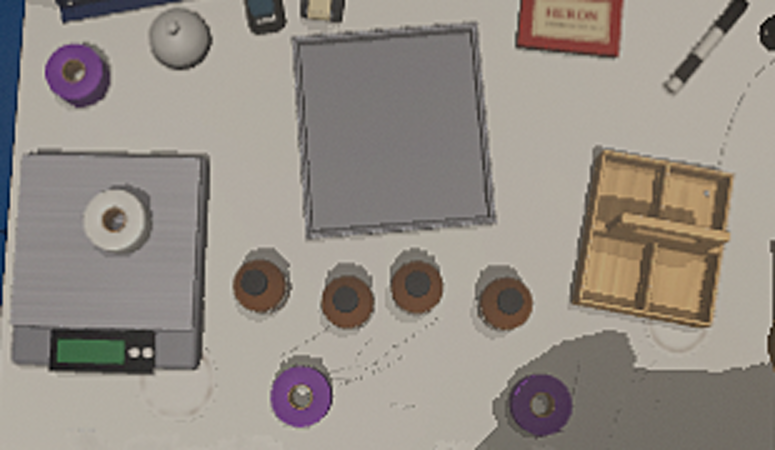

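The crop (scale 2.5, offset 120,120) shows caps at (254,283), (345,299), (416,286) and (510,300). It also gives the roll top at (117,219) and the carrier wall, tray rim and pan corners.

Run:
```python
from h import *
s=snap('top')
def P(l,z): return ray(s,np.array(l)/2.5+120-.3,z)
print('caps',P([(254,283),(345,299),(416,286),(510,300)],.104).round(4))
print('roll',P([(117,219)],.092).round(4), 'purple',P([(302,395),(541,404),(77,74)],.04).round(3))
def quad(n,l,z):
    q=P(l,z); print(n,q.mean(0).round(4),'sides',[round(float(np.linalg.norm(q[i]-q[i-1])),3) for i in range(4)],'yaw(x axis) deg',[np.degrees(np.arctan2(*(a-b)[[1,0]])).round(1) for a,b in((q[0],q[3]),(q[1],q[2]))])
quad('carrier',[(600,149),(733,174),(709,325),(572,303)],.046)
quad('tray',[(292,38),(474,24),(495,221),(308,239)],.02)
quad('pan',[(26,153),(208,153),(202,332),(14,325)],.052)
print('handle',P([(610,215),(727,242)],.13))
print('bell/ink/marker',P([(180,38),(620,55),(672,92)],.02).round(3))
```

```text
caps [[ 0.4422  0.1279  0.104 ]
 [ 0.4289  0.0375  0.104 ]
 [ 0.4435 -0.0321  0.104 ]
 [ 0.4321 -0.1251  0.104 ]]
roll [[0.5038 0.2706 0.092 ]] purple [[ 0.333  0.082  0.04 ]
 [ 0.33  -0.165  0.04 ]
 [ 0.666  0.337  0.04 ]]
carrier [ 0.5054 -0.2806  0.046 ] sides [0.166, 0.144, 0.162, 0.144] yaw(x axis) deg [np.float64(-10.0), np.float64(-9.8)]
tray [ 0.6187 -0.0032  0.02  ] sides [0.222, 0.2, 0.219, 0.201] yaw(x axis) deg [np.float64(6.8), np.float64(6.8)]
pan [0.4868 0.2845 0.052 ] sides [0.181, 0.193, 0.187, 0.195] yaw(x axis) deg [np.float64(0.2), np.float64(1.0)]
handle [[ 0.51564206 -0.21932501  0.13      ]
 [ 0.49204643 -0.33414069  0.13      ]]
bell/ink/marker [[ 0.715  0.232  0.02 ]
 [ 0.709 -0.25   0.02 ]
 [ 0.669 -0.307  0.02 ]]
```

```bash
cat >> h.py <<'E'
def carrier(s=None,z=.046,roi=(330,160,425,262)):
    s=s or snap('top'); f=s['frame']; hsv=cv2.cvtColor(f,cv2.COLOR_RGB2HSV); x0,y0,x1,y1=roi
    m=((hsv[:,:,0]<28)&(hsv[:,:,1]>50)&(hsv[:,:,2]>60)).astype(np.uint8); w=np.zeros_like(m); w[y0:y1,x0:x1]=m[y0:y1,x0:x1]
    w=cv2.morphologyEx(w,cv2.MORPH_OPEN,np.ones((2,2)))
    c=max(cv2.findContours(w,0,2)[0],key=cv2.contourArea); b=cv2.boxPoints(cv2.minAreaRect(c)); q=ray(s,b,z)
    e=[q[1]-q[0],q[2]-q[1]]; e.sort(key=lambda v:-np.linalg.norm(v)); v=e[0]*np.sign(e[0][0])
    return q.mean(0),np.degrees(np.arctan2(v[1],v[0])),[round(float(np.linalg.norm(k)),3) for k in e]
E
python3 - <<'E'
from h import *
print(delta([.433,-.125,.16]), carrier())
E
```

```text
[ 37.63 -37.67   7.12] (array([ 0.5016962 , -0.28470581,  0.046     ]), np.float64(-10.031382059586544), [0.169, 0.154])
```

>>> move_arm(series=[37.63,-37.67,0,0,0,27.2,0.4,37.63,-37.67,0,0,0,27.2,0.4,37.63,-37.67,0,0,0,27.2,0.4,37.63,-37.67,0,0,0,27.2,0.4,37.63,-37.67,0,0,0,27.2,0.4,37.63,-37.67,0,0,0,27.2,0.4,37.63,-37.67,0,0,0,27.2,0.4,37.63,-37.67,0,0,0,27.2,0.4,37.63,-37.67,0,0,0,27.2,0.4,37.63,-37.67,0,0,0,27.2,0.4,37.63,-37.67,0,0,0,27.2,0.4,37.63,-37.67,0,0,0,27.2,0.4,37.63,-37.67,0,0,0,27.2,0.4,37.63,-37.67,0,0,0,27.2,0.4,37.63,-37.67,7.1,0,0,27.2,0.4,37.63,-37.67,7.1,0,0,27.2,0.4,37.63,-37.67,7.1,0,0,27.2,0.4,37.63,-37.67,7.1,0,0,27.2,0.4])

```text
time: 1.75
tool_pos: [0.4325, -0.1252, 0.1601]
tcp_rot: [0.996, -0.086, -0.001, -0.0]
force: [0.2, 0.8, 0.5]
width: 0.0513
grasp_force: 0.0
```

Run:
```python
from h import *
o=robot.get_obs(); print(o['tool_pos'],o['width'],o['joint_positions'].round(2),Ro.from_quat(o['tcp_rot']).as_matrix().round(3))
snap('top','t1.png'); s=snap('side','s1.png')
i=cv2.imread('pics/s1.png')[180:330,210:410]; cv2.imwrite('pics/s1c.png',cv2.resize(i,None,fx=3,fy=3))
```

```text
[ 0.43253145 -0.12517958  0.16010531] 0.051279041548807684 [ 0.27  0.36 -0.15  2.11  0.08  0.69 -1.68] [[ 0.985 -0.172 -0.003]
 [-0.172 -0.985  0.001]
 [-0.003 -0.    -1.   ]]
```

View pics/s1c.png

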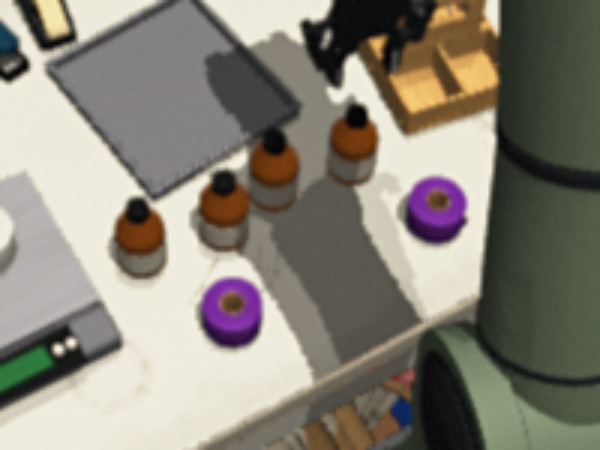

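The side view shows the four caps at about (329,219), (301,227), (284,241) and (256,250), with the open gripper above the rightmost bottle. I cross-check those cap positions.

Run:
```python
from h import *
s=snap('side'); print(ray(s,[(329,218.5),(301.3,227),(284.3,241),(255.7,250)],.1).round(4))
yaw=np.radians(-9.9);R=np.array([[np.cos(yaw),-np.sin(yaw)],[np.sin(yaw),np.cos(yaw)]])
for x in(1,-1):
  for y in(1,-1):
    w=np.array([.505,-.281])+R@[x*.0415,y*.0345]; print('cell',x,y,w.round(4),delta([*w,.23]))
for b in[(.4422,.1279),(.4289,.0375),(.4435,-.0321),(.4321,-.1251)]: print(delta([*b,.082]))
```

```text
[[ 0.4301 -0.1233  0.1   ]
 [ 0.4457 -0.031   0.1   ]
 [ 0.427   0.0406  0.1   ]
 [ 0.4418  0.1312  0.1   ]]
cell 1 1 [ 0.5518 -0.2541] [13.85 10.63 -6.78]
cell 1 -1 [ 0.54   -0.3221] [13.85 17.53 -6.77]
cell -1 1 [ 0.47   -0.2399] [ 5.55 10.63 -6.79]
cell -1 -1 [ 0.4582 -0.3079] [ 5.55 17.53 -6.79]
[ -3.57 -25.11   7.98]
[ -3.32 -15.98   7.98]
[-0.69 -9.38  7.99]
[-0.2  -0.02  7.99]
```

>>> move_arm(series=[-0.2,0,3,0,0,0,0.4,-0.2,0,6,0,0,0,0.4,-0.2,0,7.8,0,0,0,0.4,-0.2,0,7.8,0,0,0,0.4,-0.2,0,7.8,0,0,0,1,-0.2,0,7.8,0,0,0,1,-0.2,0,7.8,0,0,0,1,-0.2,0,7.8,0,0,0,1,-0.2,0,7.8,0,0,0,1,-0.2,0,7.8,0,0,0,1,-0.2,0,7.8,0,0,0,1,-0.2,0,7,0,0,0,1,-0.2,0,5,0,0,0,1,-0.2,0,3,0,0,0,1,-0.2,0,1,0,0,0,1,-0.2,0,-1,0,0,0,1,-0.2,0,-3,0,0,0,1,-0.2,0,-5,0,0,0,1,-0.2,0,-7,0,0,0,1,-0.2,0,-7,0,0,0,1])

```text
time: 3.57
tool_pos: [0.4325, -0.1252, 0.2351]
tcp_rot: [0.996, -0.087, 0.003, 0.0]
force: [-0.5, -1.0, -1.2]
width: 0.0235
grasp_force: 58.7
```

>>> move_arm(series=[1.4,1.75,0,0,0,0,1,2.8,3.5,0,0,0,0,1,4.2,5.25,0,0,0,0,1,5.6,7,0,0,0,0,1,7,8.75,0,0,0,0,1,8.4,10.5,0,0,0,0,1,9.8,12.25,0,0,0,0,1,11.2,14,0,0,0,0,1,12.6,15.75,0,0,0,0,1,13.5,17,0,0,0,0,1,13.9,17.5,0,0,0,0,1,13.9,17.5,0,0,0,0,1,13.9,17.5,0,0,0,0,1])

```text
time: 4.65
tool_pos: [0.5376, -0.3205, 0.2306]
tcp_rot: [0.996, -0.086, -0.0, -0.0]
force: [0.3, -0.3, -1.7]
width: 0.0232
grasp_force: 58.8
```

Run:
```python
from h import *
print(robot.get_obs()['tool_pos'],delta([.54,-.3221,.088]))
a=snap('top')['frame'];b=snap('side')['frame']
i=np.hstack([cv2.resize(a[150:270,330:430],(400,480)),cv2.resize(b[130:240,300:400],(400,440)) if 0 else cv2.resize(b[130:250,290:390],(400,480))]); cv2.imwrite('pics/m2.png',i[:,:,::-1])
```

```text
[ 0.53760598 -0.32054262  0.23060307] [ 0.26  0.12 14.26]
```

View pics/m2.png

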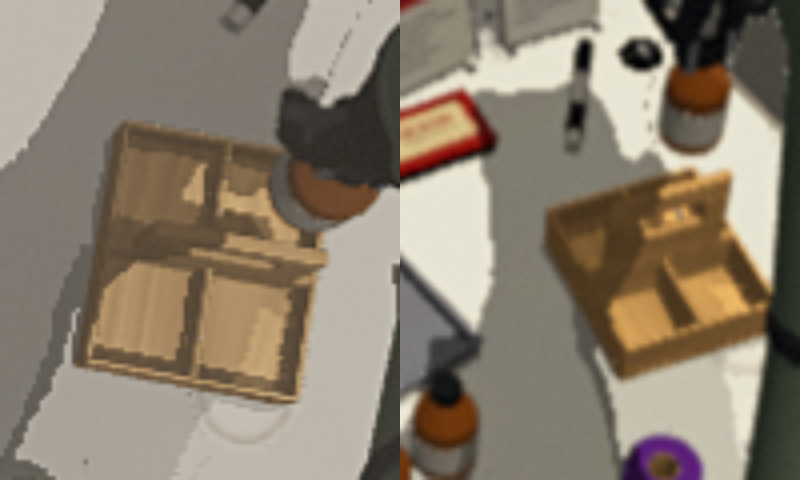

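The carrier has not moved (corner at about (360,180)) and the bottle hangs upright. I lower it into the far right cell.

>>> move_arm(series=[0.3,0.1,2,0,0,0,1,0.3,0.1,4,0,0,0,1,0.3,0.1,6,0,0,0,1,0.3,0.1,8,0,0,0,1,0.3,0.1,10,0,0,0,1,0.3,0.1,12,0,0,0,1,0.3,0.1,13,0,0,0,1,0.3,0.1,13.8,0,0,0,1,0.3,0.1,14.3,0,0,0,1,0.3,0.1,14.3,0,0,0,1,0.3,0.1,14.3,0,0,0,1,0.3,0.1,14.3,0,0,0,0.4,0.3,0.1,14.3,0,0,0,0.4,0.3,0.1,14.3,0,0,0,0.4,0.3,0.1,14.3,0,0,0,0.4,0.3,0.1,12,0,0,0,0.4,0.3,0.1,9,0,0,0,0.4,0.3,0.1,5,0,0,0,0.4,0.3,0.1,1,0,0,0,0.4,0.3,0.1,0,0,0,0,0.4])

```text
time: 6.42
tool_pos: [0.5425, -0.3237, 0.2366]
tcp_rot: [0.996, -0.087, 0.003, 0.001]
force: [0.4, -0.4, -0.1]
width: 0.0517
grasp_force: 0.0
```

Run:
```python
from h import *
print(robot.get_obs()['tool_pos'])
for b in[(.442,.129),(.428,.039),(.4445,-.0315)]: print(delta([*b,.082]))
```

```text
[ 0.54246562 -0.32372291  0.23657484]
[-17.81 -42.89  15.24]
[-17.64 -33.79  15.26]
[-14.8  -27.13  15.3 ]
```

>>> move_arm(series=[-14.8,-27.1,0,0,0,0,0.4,-14.8,-27.1,0,0,0,0,0.4,-14.8,-27.1,0,0,0,0,0.4,-14.8,-27.1,0,0,0,0,0.4,-14.8,-27.1,0,0,0,0,0.4,-14.8,-27.1,0,0,0,0,0.4,-14.8,-27.1,0,0,0,0,0.4,-14.8,-27.1,0,0,0,0,0.4,-14.8,-27.1,7,0,0,0,0.4,-14.8,-27.1,7,0,0,0,0.4,-14.8,-27.1,7,0,0,0,0.4,-14.8,-27.1,7,0,0,0,0.4,-14.8,-27.1,7,0,0,0,0.4])

```text
time: 7.5
tool_pos: [0.4422, -0.0304, 0.1615]
tcp_rot: [0.996, -0.087, 0.0, -0.0]
force: [-0.3, -0.1, -0.1]
width: 0.0514
grasp_force: 0.0
```

Run:
```python
from h import *
print(robot.get_obs()['tool_pos'],delta([.4445,-.0315,.082]),delta([.5518,-.2541,.232]))
s=snap('top');f=s['frame']; print(carrier(s)); cv2.imwrite('pics/m3.png',cv2.resize(f[120:300,200:430],(767,600))[:,:,::-1])
```

```text
[ 0.44223326 -0.03043662  0.1615377 ] [0.23 0.07 7.95] [14.66 20.14 -7.04]
(array([ 0.5017091 , -0.28484178,  0.046     ]), np.float64(-9.854675688397617), [0.168, 0.154])
```

View pics/m3.png

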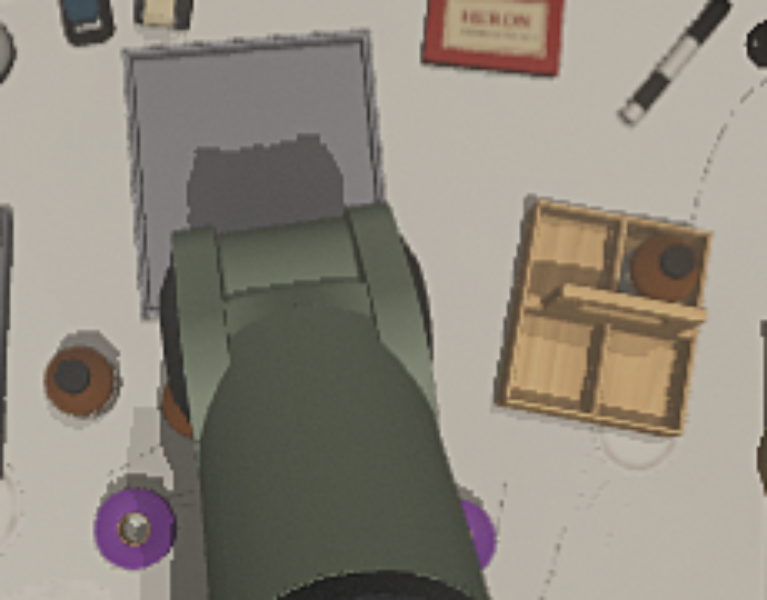

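The first bottle stands in the far right cell, its cap at crop (680,262), and the carrier is unmoved. Next is bottle 3.

>>> move_arm(series=[0.2,0.1,3,0,0,0,0.4,0.2,0.1,6,0,0,0,0.4,0.2,0.1,7.9,0,0,0,0.4,0.2,0.1,7.9,0,0,0,0.4,0.2,0.1,7.9,0,0,0,1,0.2,0.1,7.9,0,0,0,1,0.2,0.1,7.9,0,0,0,1,0.2,0.1,7.9,0,0,0,1,0.2,0.1,7.9,0,0,0,1,0.2,0.1,7.9,0,0,0,1,0.2,0.1,7,0,0,0,1,0.2,0.1,5,0,0,0,1,0.2,0.1,3,0,0,0,1,0.2,0.1,1,0,0,0,1,0.2,0.1,-1,0,0,0,1,0.2,0.1,-3,0,0,0,1,0.2,0.1,-5,0,0,0,1,0.2,0.1,-7,0,0,0,1,0.2,0.1,-7,0,0,0,1,0.2,0.1,-7,0,0,0,1])

```text
time: 9.22
tool_pos: [0.4438, -0.0316, 0.2323]
tcp_rot: [0.996, -0.086, 0.002, -0.0]
force: [-0.5, 0.8, -2.0]
width: 0.0233
grasp_force: 57.4
```

>>> move_arm(series=[1.2,1.7,0,0,0,0,1,2.4,3.4,0,0,0,0,1,3.6,5.1,0,0,0,0,1,4.8,6.8,0,0,0,0,1,6,8.5,0,0,0,0,1,7.2,10.2,0,0,0,0,1,8.4,11.9,0,0,0,0,1,9.6,13.6,0,0,0,0,1,10.8,15.3,0,0,0,0,1,12,17,0,0,0,0,1,13.2,18.7,0,0,0,0,1,14.1,19.7,0,0,0,0,1,14.4,20,0,0,0,0,1,14.4,20,0,0,0,0,1,14.4,20,0,0,0,0,1,14.4,20,0,0,0,0,1])

```text
time: 10.55
tool_pos: [0.5504, -0.2523, 0.2303]
tcp_rot: [0.996, -0.086, -0.0, -0.0]
force: [-0.0, -0.3, -0.9]
width: 0.0234
grasp_force: 57.5
```

Run:
```python
from h import *
print(robot.get_obs()['tool_pos'],delta([.5518,-.2541,.088]),carrier())
```

```text
[ 0.5504477  -0.2523362   0.23026135] [ 0.17  0.16 14.23] (array([ 0.50529134, -0.26202896,  0.046     ]), np.float64(-9.205088504649472), [0.169, 0.105])
```

```bash
cat >> h.py <<'E'
def corner(s):
    """bottom-left (near, +y) carrier corner region: extreme wood pixels"""
    f=s['frame']; h=cv2.cvtColor(f,cv2.COLOR_RGB2HSV); m=(h[:,:,0]<28)&(h[:,:,1]>50)&(h[:,:,2]>60)
    v,u=np.nonzero(m[160:262,330:425]); return (u.min()+330, v.max()+160, np.bincount(v)[40:].tolist().count(0))
E
python3 - <<'E'
from h import *
s=snap('top'); print(corner(s), corner({'frame':cv2.imread('pics/t1.png')[:,:,::-1]}),corner({'frame':cv2.imread('pics/top0.png')[:,:,::-1]}))
E
```

```text
(np.int64(349), np.int64(248), 0) (np.int64(357), np.int64(250), 0) (np.int64(330), np.int64(250), 0)
```

>>> move_arm(series=[0.2,0.2,2,0,0,0,1,0.2,0.2,4,0,0,0,1,0.2,0.2,6,0,0,0,1,0.2,0.2,8,0,0,0,1,0.2,0.2,10,0,0,0,1,0.2,0.2,12,0,0,0,1,0.2,0.2,13,0,0,0,1,0.2,0.2,13.8,0,0,0,1,0.2,0.2,14.3,0,0,0,1,0.2,0.2,14.3,0,0,0,1,0.2,0.2,14.3,0,0,0,1,0.2,0.2,14.3,0,0,0,0.4,0.2,0.2,14.3,0,0,0,0.4,0.2,0.2,14.3,0,0,0,0.4,0.2,0.2,14.3,0,0,0,0.4,0.2,0.2,12,0,0,0,0.4,0.2,0.2,9,0,0,0,0.4,0.2,0.2,5,0,0,0,0.4,0.2,0.2,1,0,0,0,0.4,0.2,0.2,0,0,0,0,0.4])

```text
time: 12.32
tool_pos: [0.5542, -0.2565, 0.2364]
tcp_rot: [0.996, -0.087, 0.003, 0.001]
force: [0.9, -0.1, 0.5]
width: 0.0512
grasp_force: 0.0
```

>>> move_arm(series=[-17,-26.8,0,0,0,0,0.4,-17,-26.8,0,0,0,0,0.4,-17,-26.8,0,0,0,0,0.4,-17,-26.8,0,0,0,0,0.4,-17,-26.8,0,0,0,0,0.4,-17,-26.8,0,0,0,0,0.4,-17,-26.8,0,0,0,0,0.4,-17,-26.8,0,0,0,0,0.4,-17,-26.8,7,0,0,0,0.4,-17,-26.8,7,0,0,0,0.4,-17,-26.8,7,0,0,0,0.4,-17,-26.8,7,0,0,0,0.4,-17,-26.8,7,0,0,0,0.4])

```text
time: 13.4
tool_pos: [0.4318, 0.0374, 0.1615]
tcp_rot: [0.996, -0.087, 0.0, -0.0]
force: [-0.8, 0.1, 0.8]
width: 0.051
grasp_force: 0.0
```

Run:
```python
from h import *
print(robot.get_obs()['tool_pos'],delta([.428,.039,.082]),delta([.4582,-.3079,.232]),carrier())
```

```text
[0.43175162 0.03744666 0.16153816] [-0.4  -0.09  7.95] [ 8.57 33.56 -7.05] (array([ 0.5017091 , -0.28484178,  0.046     ]), np.float64(-9.854675688397617), [0.168, 0.154])
```

>>> move_arm(series=[-0.4,-0.1,3,0,0,0,0.4,-0.4,-0.1,6,0,0,0,0.4,-0.4,-0.1,7.9,0,0,0,0.4,-0.4,-0.1,7.9,0,0,0,0.4,-0.4,-0.1,7.9,0,0,0,1,-0.4,-0.1,7.9,0,0,0,1,-0.4,-0.1,7.9,0,0,0,1,-0.4,-0.1,7.9,0,0,0,1,-0.4,-0.1,7.9,0,0,0,1,-0.4,-0.1,7.9,0,0,0,1,-0.4,-0.1,7,0,0,0,1,-0.4,-0.1,5,0,0,0,1,-0.4,-0.1,3,0,0,0,1,-0.4,-0.1,1,0,0,0,1,-0.4,-0.1,-1,0,0,0,1,-0.4,-0.1,-3,0,0,0,1,-0.4,-0.1,-5,0,0,0,1,-0.4,-0.1,-7,0,0,0,1,-0.4,-0.1,-7,0,0,0,1,-0.4,-0.1,-7,0,0,0,1])

```text
time: 15.12
tool_pos: [0.4278, 0.0393, 0.2323]
tcp_rot: [0.996, -0.086, 0.002, -0.0]
force: [0.5, 0.8, -2.1]
width: 0.0234
grasp_force: 57.3
```

>>> move_arm(series=[0.5,2,0,0,0,0,1,1,4,0,0,0,0,1,1.5,6,0,0,0,0,1,2,8,0,0,0,0,1,2.6,10,0,0,0,0,1,3.2,12,0,0,0,0,1,3.7,14,0,0,0,0,1,4.2,16,0,0,0,0,1,4.8,18,0,0,0,0,1,5.3,20,0,0,0,0,1,5.9,22,0,0,0,0,1,6.4,24,0,0,0,0,1,7,26,0,0,0,0,1,7.5,28,0,0,0,0,1,8,30,0,0,0,0,1,8.6,32,0,0,0,0,1,8.9,33,0,0,0,0,1,9,33.6,0,0,0,0,1,9,33.6,0,0,0,0,1,9,33.6,0,0,0,0,1])

```text
time: 16.78
tool_pos: [0.458, -0.3063, 0.2301]
tcp_rot: [0.996, -0.086, -0.0, -0.0]
force: [0.2, -0.1, -1.0]
width: 0.0229
grasp_force: 57.4
```

Run:
```python
from h import *
s=snap('top');print(robot.get_obs()['tool_pos'],delta([.4582,-.3079,.088]),carrier(s),corner(s))
```

```text
[ 0.45815112 -0.30611032  0.23024344] [ 0.04  0.18 14.22] (array([ 0.50196289, -0.28405818,  0.046     ]), np.float64(-9.20485533783081), [0.169, 0.15]) (np.int64(349), np.int64(250), 0)
```

Next: bottle 1 at (.442,.129). After the release the tool will be near the (-1,-1) cell at z .23.

>>> move_arm(series=[0,0.2,2,0,0,0,1,0,0.2,4,0,0,0,1,0,0.2,6,0,0,0,1,0,0.2,8,0,0,0,1,0,0.2,10,0,0,0,1,0,0.2,12,0,0,0,1,0,0.2,13,0,0,0,1,0,0.2,13.8,0,0,0,1,0,0.2,14.3,0,0,0,1,0,0.2,14.3,0,0,0,1,0,0.2,14.3,0,0,0,1,0,0.2,14.3,0,0,0,0.4,0,0.2,14.3,0,0,0,0.4,0,0.2,14.3,0,0,0,0.4,0,0.2,14.3,0,0,0,0.4,0,0.2,12,0,0,0,0.4,0,0.2,9,0,0,0,0.4,0,0.2,5,0,0,0,0.4,0,0.2,1,0,0,0,0.4,0,0.2,0,0,0,0,0.4])

```text
time: 18.5
tool_pos: [0.4594, -0.3103, 0.2361]
tcp_rot: [0.996, -0.087, 0.003, 0.001]
force: [0.0, 0.1, 0.7]
width: 0.0513
grasp_force: 0.0
```

>>> move_arm(series=[-9.1,-42.8,0,0,0,0,0.4,-9.1,-42.8,0,0,0,0,0.4,-9.1,-42.8,0,0,0,0,0.4,-9.1,-42.8,0,0,0,0,0.4,-9.1,-42.8,0,0,0,0,0.4,-9.1,-42.8,0,0,0,0,0.4,-9.1,-42.8,0,0,0,0,0.4,-9.1,-42.8,0,0,0,0,0.4,-9.1,-42.8,0,0,0,0,0.4,-9.1,-42.8,0,0,0,0,0.4,-9.1,-42.8,0,0,0,0,0.4,-9.1,-42.8,0,0,0,0,0.4,-9.1,-42.8,7,0,0,0,0.4,-9.1,-42.8,7,0,0,0,0.4,-9.1,-42.8,7,0,0,0,0.4,-9.1,-42.8,7,0,0,0,0.4,-9.1,-42.8,7,0,0,0,0.4])

```text
time: 19.92
tool_pos: [0.4425, 0.128, 0.1617]
tcp_rot: [0.996, -0.087, 0.001, -0.0]
force: [-0.0, 0.2, 0.7]
width: 0.0511
grasp_force: 0.0
```

Run:
```python
from h import *
o=robot.get_obs();print(o['tool_pos'],o['joint_positions'].round(2),delta([.442,.129,.082]),delta([.47,-.2399,.232]),carrier())
```

```text
[0.44248486 0.1280081  0.16166929] [-0.21  0.37 -0.25  2.08  0.14  0.7  -2.3 ] [-0.07 -0.09  7.97] [ 9.07 35.76 -7.04] (array([ 0.50169159, -0.28470443,  0.046     ]), np.float64(-10.031398783511763), [0.168, 0.154])
```

>>> move_arm(series=[-0.1,-0.1,3,0,0,0,0.4,-0.1,-0.1,6,0,0,0,0.4,-0.1,-0.1,7.9,0,0,0,0.4,-0.1,-0.1,7.9,0,0,0,0.4,-0.1,-0.1,7.9,0,0,0,1,-0.1,-0.1,7.9,0,0,0,1,-0.1,-0.1,7.9,0,0,0,1,-0.1,-0.1,7.9,0,0,0,1,-0.1,-0.1,7.9,0,0,0,1,-0.1,-0.1,7.9,0,0,0,1,-0.1,-0.1,7,0,0,0,1,-0.1,-0.1,5,0,0,0,1,-0.1,-0.1,3,0,0,0,1,-0.1,-0.1,1,0,0,0,1,-0.1,-0.1,-1,0,0,0,1,-0.1,-0.1,-3,0,0,0,1,-0.1,-0.1,-5,0,0,0,1,-0.1,-0.1,-7,0,0,0,1,-0.1,-0.1,-7,0,0,0,1,-0.1,-0.1,-7,0,0,0,1])

```text
time: 21.63
tool_pos: [0.4414, 0.1293, 0.2324]
tcp_rot: [0.996, -0.087, 0.002, -0.001]
force: [-1.1, -0.7, -1.4]
width: 0.0235
grasp_force: 57.4
```

>>> move_arm(series=[0.6,2.3,0,0,0,0,1,1.2,4.6,0,0,0,0,1,1.8,6.9,0,0,0,0,1,2.3,9.2,0,0,0,0,1,2.9,11.5,0,0,0,0,1,3.5,13.8,0,0,0,0,1,4.1,16.1,0,0,0,0,1,4.7,18.4,0,0,0,0,1,5.3,20.7,0,0,0,0,1,5.8,23,0,0,0,0,1,6.4,25.3,0,0,0,0,1,7,27.6,0,0,0,0,1,7.6,29.9,0,0,0,0,1,8.2,32.2,0,0,0,0,1,8.7,34.2,0,0,0,0,1,9,35.3,0,0,0,0,1,9.1,35.8,0,0,0,0,1,9.1,35.8,0,0,0,0,1,9.1,35.8,0,0,0,0,1,9.1,35.8,0,0,0,0,1])

```text
time: 23.3
tool_pos: [0.4691, -0.2378, 0.2303]
tcp_rot: [0.996, -0.086, -0.0, -0.0]
force: [0.5, 0.1, -1.3]
width: 0.0238
grasp_force: 57.5
```

Run:
```python
from h import *
s=snap('top');print(robot.get_obs()['tool_pos'],delta([.47,-.2399,.088]),carrier(s),corner(s))
```

```text
[ 0.46916628 -0.23794317  0.23035687] [ 0.12  0.18 14.24] (array([ 0.50616714, -0.25735718,  0.046     ]), np.float64(-9.205267134670262), [0.169, 0.096]) (np.int64(349), np.int64(247), 0)
```

>>> move_arm(series=[0.1,0.2,2,0,0,0,1,0.1,0.2,4,0,0,0,1,0.1,0.2,6,0,0,0,1,0.1,0.2,8,0,0,0,1,0.1,0.2,10,0,0,0,1,0.1,0.2,12,0,0,0,1,0.1,0.2,13,0,0,0,1,0.1,0.2,13.8,0,0,0,1,0.1,0.2,14.3,0,0,0,1,0.1,0.2,14.3,0,0,0,1,0.1,0.2,14.3,0,0,0,1,0.1,0.2,14.3,0,0,0,0.4,0.1,0.2,14.3,0,0,0,0.4,0.1,0.2,14.3,0,0,0,0.4,0.1,0.2,14.3,0,0,0,0.4,0.1,0.2,12,0,0,0,0.4,0.1,0.2,9,0,0,0,0.4,0.1,0.2,5,0,0,0,0.4,0.1,0.2,1,0,0,0,0.4,0.1,0.2,0,0,0,0,0.4])

```text
time: 25.02
tool_pos: [0.4714, -0.2421, 0.236]
tcp_rot: [0.996, -0.087, 0.003, 0.001]
force: [0.4, -0.2, -0.3]
width: 0.0513
grasp_force: 0.0
```

>>> move_arm(series=[-5.5,-50.6,0,0,0,-90,0,-5.5,-50.6,0,0,0,-90,0,-5.5,-50.6,0,0,0,-90,0,-5.5,-50.6,0,0,0,-90,0,-5.5,-50.6,0,0,0,-90,0,-5.5,-50.6,0,0,0,-90,0,-5.5,-50.6,0,0,0,-90,0,-5.5,-50.6,0,0,0,-90,0,-5.5,-50.6,0,0,0,-90,0,-5.5,-50.6,0,0,0,-90,0,-5.5,-50.6,0,0,0,-90,0,-5.5,-50.6,0,0,0,-90,0,-5.5,-50.6,0,0,0,-90,0,-5.5,-50.6,0,0,0,-90,0,-5.5,-50.6,0,0,0,-90,0,-5.5,-50.6,0,0,0,-90,0,-5.5,-50.6,0,0,0,-90,0,-5.5,-50.6,0,0,0,-90,0,-5.5,-50.6,0,0,0,-90,0])

```text
time: 26.6
tool_pos: [0.5028, 0.266, 0.2305]
tcp_rot: [0.766, 0.643, 0.0, 0.0]
force: [0.4, 0.0, -0.1]
width: 0.0856
grasp_force: 0.0
```

Run:
```python
from h import *
o=robot.get_obs();print(o['tool_pos'],o['joint_positions'].round(2),delta([.504,.2706,.06]),carrier(),Ro.from_quat(o['tcp_rot']).as_matrix().round(3))
a=snap('top')['frame'];b=snap('side')['frame']
i=np.hstack([cv2.resize(a[120:300,120:420],(450,270)),cv2.resize(b[150:330,150:400],(350,252))[:252] if 0 else cv2.resize(b[150:330,150:400],(350,270))]); i=np.vstack([i,np.hstack([cv2.resize(a[160:260,330:430],(330,330)),cv2.resize(b[160:240,140:260],(470,330))])]); cv2.imwrite('pics/m4.png',i[:,:,::-1])
```

```text
[0.50279072 0.26595796 0.23050482] [-0.18  0.48 -0.57  1.73  0.3   1.02 -1.03] [ 0.48  0.03 17.05] (array([ 0.50178775, -0.2848412 ,  0.046     ]), np.float64(-10.033130631744767), [0.168, 0.154]) [[ 0.174  0.985  0.   ]
 [ 0.985 -0.174 -0.   ]
 [-0.     0.    -1.   ]]
```

View pics/m4.png

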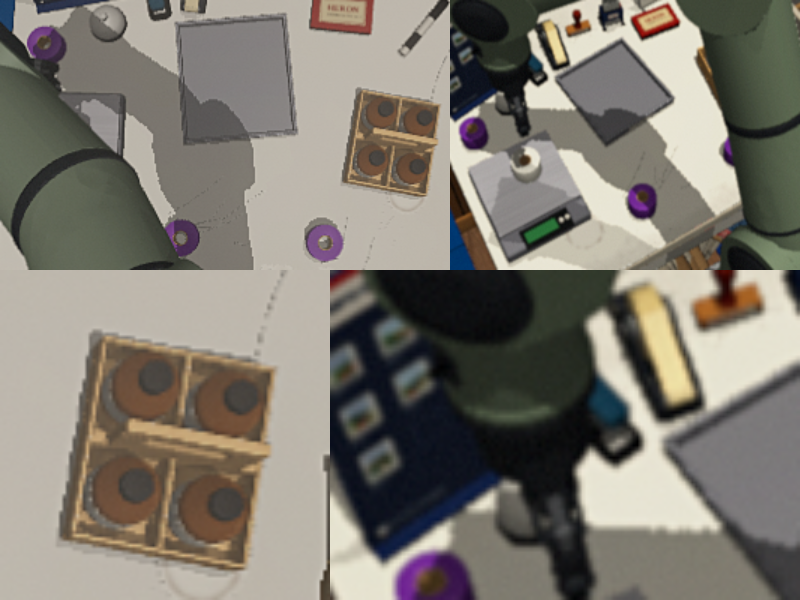

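All four bottles stand in their cells, and the white roll is still on the pan (side view about (204,256)). I go down and grip it.

>>> move_arm(series=[0.5,0,4,0,0,0,0,0.5,0,8,0,0,0,0,0.5,0,12,0,0,0,0,0.5,0,15,0,0,0,0,0.5,0,17,0,0,0,0,0.5,0,17,0,0,0,0,0.5,0,17,0,0,0,1,0.5,0,17,0,0,0,1,0.5,0,17,0,0,0,1,0.5,0,17,0,0,0,1,0.5,0,17,0,0,0,1,0.5,0,16,0,0,0,1,0.5,0,14,0,0,0,1,0.5,0,11,0,0,0,1,0.5,0,8,0,0,0,1,0.5,0,5,0,0,0,1,0.5,0,5,0,0,0,1,0.5,0,5,0,0,0,1])

```text
time: 28.25
tool_pos: [0.5041, 0.2717, 0.1824]
tcp_rot: [0.766, 0.643, 0.001, 0.001]
force: [-0.7, -0.2, -2.9]
width: 0.0603
grasp_force: 65.7
```

Run:
```python
from h import *
print(delta([.44,.0,.18]),carrier()); b=snap('side')['frame']; cv2.imwrite('pics/m5.png',cv2.resize(b[150:330,150:350],(667,600))[:,:,::-1])
```

```text
[-27.87  -1.63   0.19] (array([ 0.50180594, -0.28472551,  0.046     ]), np.float64(-10.031510028407808), [0.168, 0.154])
```

View pics/m5.png

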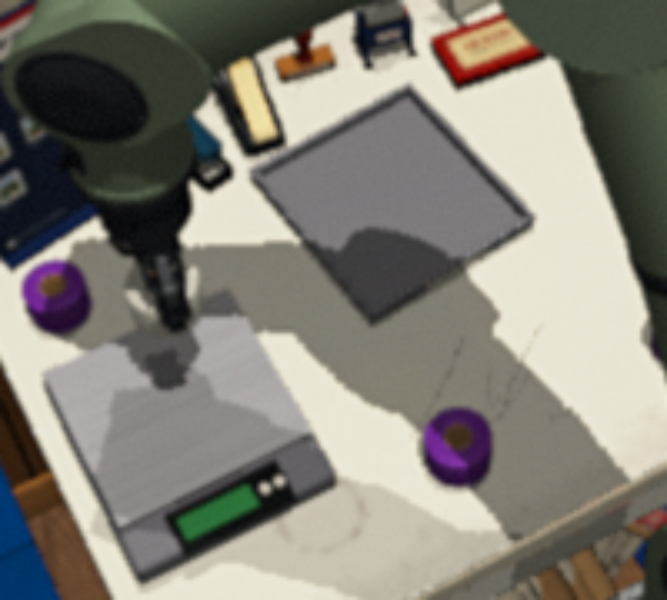

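The roll is in the gripper (width 60 mm) and the pan is empty. I move to the counter spot (.44,0).

>>> move_arm(series=[-2.5,-0.1,0,0,0,0,1,-5,-0.3,0,0,0,0,1,-7.5,-0.4,0,0,0,0,1,-10,-0.6,0,0,0,0,1,-12.5,-0.7,0,0,0,0,1,-15,-0.9,0,0,0,0,1,-17.5,-1,0,0,0,0,1,-20,-1.2,0,0,0,0,1,-22.5,-1.3,0,0,0,0,1,-25,-1.5,0,0,0,0,1,-27,-1.6,0,0,0,0,1,-27.9,-1.6,0,0,0,0,1,-27.9,-1.6,0,0,0,0,1,-27.9,-1.6,0,0,0,0,1])

```text
time: 29.52
tool_pos: [0.4396, -0.0002, 0.1799]
tcp_rot: [0.766, 0.643, -0.0, -0.0]
force: [0.3, 0.0, -0.7]
width: 0.0602
grasp_force: 65.7
```

Run:
```python
from h import *
print(delta([.44,.0,.01]),robot.get_obs()['tool_pos'])
```

```text
[ 0.02  0.05 16.99] [ 4.39569347e-01 -2.06413145e-04  1.79918754e-01]
```

>>> move_arm(series=[0,0,3,0,0,0,1,0,0,6,0,0,0,1,0,0,9,0,0,0,1,0,0,12,0,0,0,1,0,0,14,0,0,0,1,0,0,15.5,0,0,0,1,0,0,16.5,0,0,0,1,0,0,17,0,0,0,1,0,0,17,0,0,0,1,0,0,17,0,0,0,0,0,0,17,0,0,0,0,0,0,17,0,0,0,0,0,0,17,0,0,0,0,0,0,15,0,0,0,0,0,0,12,0,0,0,0,0,0,8,0,0,0,0,0,0,4,0,0,0,0,0,0,0,0,0,0,0,0,0,-5,0,0,0,0,0,0,-5,0,0,0,0])

```text
time: 31.18
tool_pos: [0.4415, -0.0, 0.236]
tcp_rot: [0.766, 0.643, 0.003, 0.002]
force: [1.1, 1.0, 0.1]
width: 0.0851
grasp_force: 0.0
```

>>> move_arm(series=[-26.5,11.2,-5,0,0,0,0.4,-26.5,11.2,-5,0,0,0,0.4,-26.5,11.2,-5,0,0,0,0.4,-26.5,11.2,-5,0,0,0,0.4,-26.5,11.2,-5,0,0,0,0.4,-26.5,11.2,-5,0,0,0,0.4,-26.5,11.2,-5,0,0,0,0.4,-26.5,11.2,-5,0,0,0,0.4,-26.5,11.2,-5,0,0,0,0.4,-26.5,11.2,-5,0,0,0,0.4,-26.5,11.2,-5,0,0,0,0.4,-26.5,11.2,-5,0,0,0,0.4])

```text
time: 32.18
tool_pos: [0.5044, -0.2797, 0.2804]
tcp_rot: [0.765, 0.644, -0.0, -0.0]
force: [-0.1, 0.8, -0.3]
width: 0.0512
grasp_force: 0.0
```

Run:
```python
from h import *
o=robot.get_obs();print(delta([.505,-.281,.099]),o['tool_pos'],o['joint_positions'].round(2))
a=snap('top')['frame'];b=snap('side')['frame']
i=np.hstack([cv2.resize(a[120:300,120:420],(400,240)),cv2.resize(b[150:330,150:400],(400,240))]); i=np.vstack([i,np.hstack([cv2.resize(a[160:260,330:430],(330,330)),cv2.resize(b[150:250,290:400],(470,330))])]); cv2.imwrite('pics/m6.png',i[:,:,::-1])
```

```text
[-0.12  0.08 18.14] [ 0.50442127 -0.27972807  0.28040571] [ 0.75  0.43 -0.48  1.65  0.22  1.11  0.04]
```

View pics/m6.png

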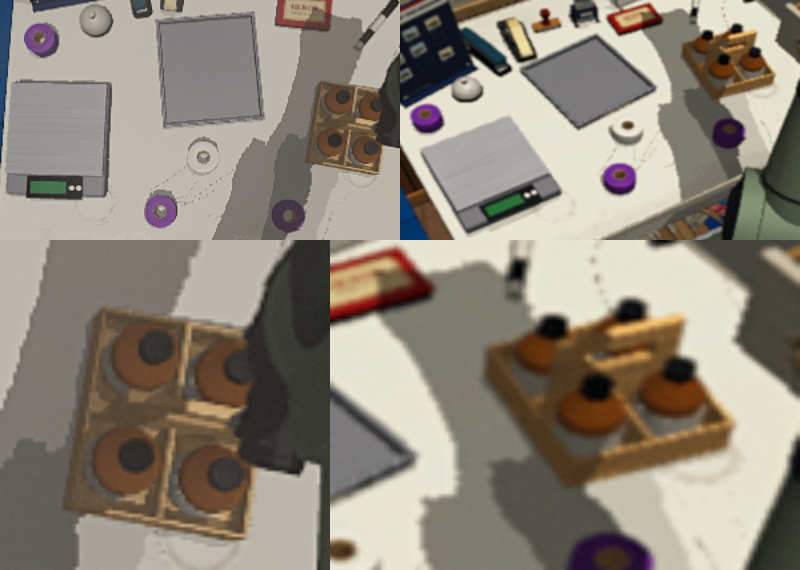

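The carrier is unmoved, all four bottles are upright, the roll stands at about (.44,0) and the pan is empty. I grip the handle.

>>> move_arm(series=[-0.1,0.1,4,0,0,0,0.4,-0.1,0.1,8,0,0,0,0.4,-0.1,0.1,12,0,0,0,0.4,-0.1,0.1,15,0,0,0,0.4,-0.1,0.1,17,0,0,0,0.4,-0.1,0.1,18.2,0,0,0,0.4,-0.1,0.1,18.2,0,0,0,0.4,-0.1,0.1,18.2,0,0,0,1,-0.1,0.1,18.2,0,0,0,1,-0.1,0.1,18.2,0,0,0,1,-0.1,0.1,18.2,0,0,0,1,-0.1,0.1,18.2,0,0,0,1,-0.1,0.1,18.2,0,0,0,1,-0.1,0.1,18.2,0,0,0,1,-0.1,0.1,18.2,0,0,0,1,-0.1,0.1,17.9,0,0,0,1,-0.1,0.1,17.2,0,0,0,1,-0.1,0.1,16.2,0,0,0,1,-0.1,0.1,16.2,0,0,0,1,-0.1,0.1,16.2,0,0,0,1])

```text
time: 33.95
tool_pos: [0.5053, -0.2822, 0.119]
tcp_rot: [0.766, 0.643, 0.0, 0.0]
force: [-0.0, 0.4, -7.3]
width: 0.009
grasp_force: 60.6
```

Run:
```python
from h import *
o=robot.get_obs();print(delta([.488,.2845,.25]),o['tool_pos'],o['force'],o['torque'])
b=snap('side')['frame']; cv2.imwrite('pics/m7.png',cv2.resize(b[140:250,290:400],(600,600))[:,:,::-1])
```

```text
[ 55.52 -11.46 -13.13] [ 0.50533729 -0.28215259  0.11900047] [-0.0127908   0.3524435  -7.25360467] [-0.03991528  0.04371039  0.06703627]
```

View pics/m7.png

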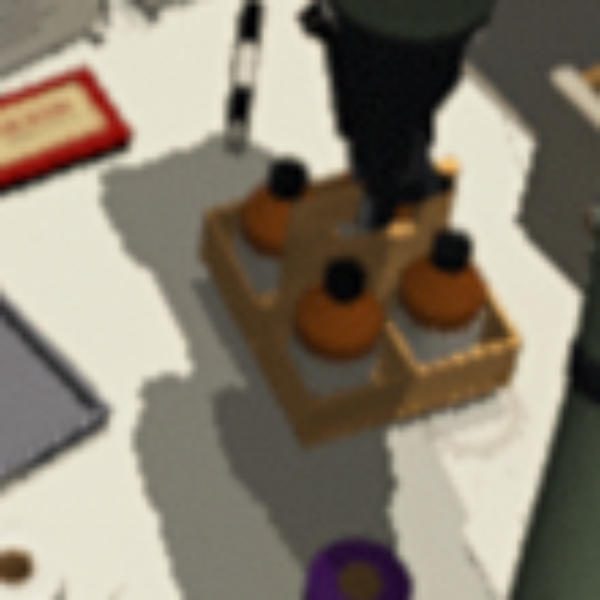

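The carrier is lifted level with the bottles upright (7.3 N). I lift further, then carry it to the scale.

>>> move_arm(series=[0,0,-0.5,0,0,0,1,0,0,-1.5,0,0,0,1,0,0,-3,0,0,0,1,0,0,-4.7,0,0,0,1,0,0,-6.5,0,0,0,1,0,0,-8.3,0,0,0,1,0,0,-10,0,0,0,1,0,0,-11.5,0,0,0,1,0,0,-12.6,0,0,0,1,0,0,-13,0,0,0,1,0,0,-13,0,0,0,1])

```text
time: 34.92
tool_pos: [0.5054, -0.2821, 0.2492]
tcp_rot: [0.766, 0.643, 0.0, 0.001]
force: [0.3, 0.3, -8.1]
width: 0.0094
grasp_force: 60.6
```

>>> move_arm(series=[0.6,-0.1,0,0,0,-0.1,1,2.2,-0.5,0,0,0,-0.4,1,4.4,-0.9,0,0,0,-0.8,1,7.2,-1.5,0,0,0,-1.4,1,10.5,-2.2,0,0,0,-2,1,13.9,-2.9,0,0,0,-2.6,1,17.2,-3.6,0,0,0,-3.2,1,21.1,-4.4,0,0,0,-4,1,25,-5.2,0,0,0,-4.7,1,28.9,-6,0,0,0,-5.4,1,32.8,-6.8,0,0,0,-6.1,1,36.7,-7.6,0,0,0,-6.9,1,40.5,-8.4,0,0,0,-7.6,1,43.9,-9.1,0,0,0,-8.2,1,47.2,-9.7,0,0,0,-8.8,1,50,-10.3,0,0,0,-9.4,1,52.2,-10.8,0,0,0,-9.8,1,53.9,-11.1,0,0,0,-10.1,1,55,-11.3,0,0,0,-10.4,1,55.5,-11.4,0,0,0,-10.4,1])

```text
time: 36.58
tool_pos: [0.4872, 0.2861, 0.2476]
tcp_rot: [0.703, 0.711, -0.0, -0.001]
force: [-0.1, 0.9, -7.1]
width: 0.0092
grasp_force: 60.6
```

>>> move_arm(series=[0,0,0,0,0,0,1,0,0,0,0,0,0,1,0,0,0,0,0,0,1])

```text
time: 36.83
tool_pos: [0.4886, 0.283, 0.2481]
tcp_rot: [0.705, 0.71, -0.0, 0.0]
force: [0.5, -0.4, -6.7]
width: 0.009
grasp_force: 60.6
```

Run:
```python
from h import *
o=robot.get_obs();print(delta([.488,.2845,.153]),o['tool_pos'],o['joint_positions'].round(2),Ro.from_quat(o['tcp_rot']).as_matrix().round(3))
a=snap('top')['frame'];b=snap('side')['frame']
i=np.hstack([cv2.resize(a[130:300,110:260],(400,453)),cv2.resize(b[150:320,130:280],(400,453))]); cv2.imwrite('pics/m8.png',i[:,:,::-1])
```

```text
[ 0.16 -0.06  9.51] [0.48864384 0.28302576 0.24813393] [-0.15  0.48 -0.67  1.72  0.33  1.06 -0.92] [[-0.007  1.    -0.   ]
 [ 1.     0.007 -0.001]
 [-0.001 -0.    -1.   ]]
```

View pics/m8.png

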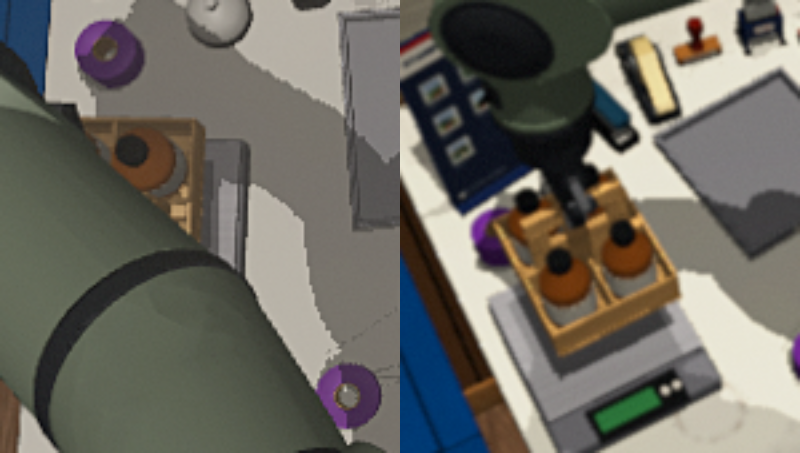

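>>> move_arm(series=[0.1,0,0.7,0,0,0,1,0.1,0,2,0,0,0,1,0.1,0,3.5,0,0,0,1,0.1,0,5,0,0,0,1,0.1,0,6.5,0,0,0,1,0.1,0,7.7,0,0,0,1,0.1,0,8.6,0,0,0,1,0.1,0,9.2,0,0,0,1,0.1,0,9.6,0,0,0,1,0.1,0,9.8,0,0,0,1,0.1,0,9.9,0,0,0,1,0.1,0,9.9,0,0,0,1,0.1,0,9.9,0,0,0,1])

```text
time: 38.02
tool_pos: [0.4885, 0.2854, 0.1498]
tcp_rot: [0.704, 0.71, 0.0, 0.0]
force: [-0.4, -1.5, -4.6]
width: 0.0089
grasp_force: 61.0
```

>>> move_arm(series=[0,0,0.1,0,0,0,1,0,0,0.1,0,0,0,0.4,0,0,0.1,0,0,0,0.4,0,0,0.1,0,0,0,0.4,0,0,0.1,0,0,0,0.4,0,0,0.1,0,0,0,0.4,0,0,-1,0,0,0,0.4,0,0,-3,0,0,0,0.4,0,0,-6,0,0,0,0.4,0,0,-10,0,0,0,0.4,0,0,-13,0,0,0,0.4,0,0,-13,0,0,0,0.4,0,0,-13,0,0,0,0.4,0,0,-13,0,0,0,0.4,0,0,-13,0,0,0,0.4,0,0,-13,0,0,0,0.4,0,0,-13,0,0,0,0.4,0,0,-13,0,0,0,0.4,0,0,-13,0,0,0,0.4,0,0,-13,0,0,0,0.4])

```text
time: 39.68
tool_pos: [0.4883, 0.2853, 0.2791]
tcp_rot: [0.704, 0.71, -0.0, -0.0]
force: [0.8, -0.9, -0.6]
width: 0.0509
grasp_force: 0.0
```

>>> move_arm(series=[0,0,0,0,0,0,0.4,0,0,0,0,0,0,0.4,0,0,0,0,0,0,0.4,0,0,0,0,0,0,0.4,0,0,0,0,0,0,0.4,0,0,0,0,0,0,0.4,0,0,0,0,0,0,0.4,0,0,0,0,0,0,0.4,0,0,0,0,0,0,0.4,0,0,0,0,0,0,0.4,0,0,0,0,0,0,0.4,0,0,0,0,0,0,0.4,0,0,0,0,0,0,0.4,0,0,0,0,0,0,0.4,0,0,0,0,0,0,0.4,0,0,0,0,0,0,0.4])

```text
time: 41.02
tool_pos: [0.4884, 0.2854, 0.2793]
tcp_rot: [0.704, 0.71, 0.0, -0.0]
force: [1.1, -0.4, 0.6]
width: 0.0509
grasp_force: 0.0
```

Run:
```python
from h import *
o=robot.get_obs();print(delta([.488,.2845,.147]),o['tool_pos'])
a=snap('top')['frame'];b=snap('side')['frame']
i=np.hstack([cv2.resize(a[130:300,110:310],(400,340)),cv2.resize(b[150:320,130:330],(400,340))]); cv2.imwrite('pics/m9.png',i[:,:,::-1])
```

```text
[-0.09 -0.04 13.23] [0.48840991 0.28535516 0.27930504]
```

View pics/m9.png

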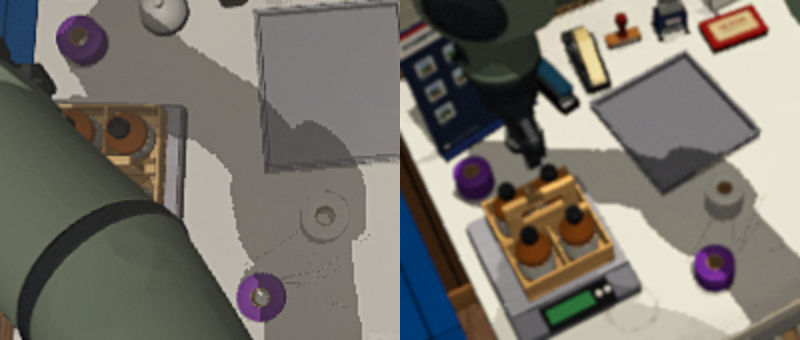

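The carrier stands centred on the pan with all bottles upright and the roll well away. I hold one more second, then regrip and lift.

>>> move_arm(series=[0,0,0,0,0,0,0.4,0,0,0,0,0,0,0.4,0,0,0,0,0,0,0.4,0,0,0,0,0,0,0.4,0,0,0,0,0,0,0.4,0,0,0,0,0,0,0.4,0,0,0,0,0,0,0.4,0,0,0,0,0,0,0.4,0,0,4,0,0,0,0.4,0,0,8,0,0,0,0.4,0,0,11,0,0,0,0.4,0,0,13.2,0,0,0,0.4,0,0,13.2,0,0,0,0.4,0,0,13.2,0,0,0,1,0,0,13.2,0,0,0,1,0,0,13.2,0,0,0,1,0,0,13.2,0,0,0,1,0,0,13.2,0,0,0,1,0,0,13.2,0,0,0,1,0,0,13.2,0,0,0,1])

```text
time: 42.78
tool_pos: [0.4889, 0.2858, 0.1479]
tcp_rot: [0.704, 0.71, 0.001, 0.0]
force: [3.2, 2.3, 1.6]
width: 0.009
grasp_force: 60.9
```

>>> move_arm(series=[0,0,-0.3,0,0,0,1,0,0,-1,0,0,0,1,0,0,-2.2,0,0,0,1,0,0,-3.6,0,0,0,1,0,0,-5.2,0,0,0,1,0,0,-6.8,0,0,0,1,0,0,-8.2,0,0,0,1,0,0,-9.4,0,0,0,1,0,0,-10,0,0,0,1,0,0,-10,0,0,0,1,0,0,-10,0,0,0,1])

```text
time: 43.7
tool_pos: [0.4883, 0.2851, 0.2471]
tcp_rot: [0.704, 0.71, -0.0, 0.0]
force: [-0.2, 0.4, -8.1]
width: 0.009
grasp_force: 59.5
```

Run:
```python
from h import *
o=robot.get_obs();print(delta([.6187,-.0032,.247]),o['tool_pos'],o['force'])
```

```text
[-2.894e+01  1.280e+01  2.000e-02] [0.48827977 0.28507942 0.24710229] [-0.23718709  0.42592299 -8.08834154]
```

>>> move_arm(series=[-0.4,0.2,0,0,0,-0.1,1,-1.3,0.6,0,0,0,-0.3,1,-2.6,1.2,0,0,0,-0.6,1,-4.3,1.9,0,0,0,-1,1,-6.3,2.8,0,0,0,-1.4,1,-8.4,3.7,0,0,0,-1.9,1,-10.6,4.7,0,0,0,-2.4,1,-12.8,5.7,0,0,0,-2.9,1,-15,6.6,0,0,0,-3.4,1,-17.2,7.6,0,0,0,-3.9,1,-19.4,8.6,0,0,0,-4.4,1,-21.5,9.5,0,0,0,-4.8,1,-23.5,10.4,0,0,0,-5.3,1,-25.3,11.2,0,0,0,-5.7,1,-26.8,11.9,0,0,0,-6,1,-28,12.4,0,0,0,-6.2,1,-28.7,12.7,0,0,0,-6.4,1,-28.9,12.8,0,0,0,-6.4,1,-28.9,12.8,0,0,0,-6.4,1,-28.9,12.8,0,0,0,-6.4,1])

```text
time: 45.37
tool_pos: [0.6185, -0.0016, 0.2473]
tcp_rot: [0.663, 0.749, 0.0, -0.0]
force: [0.1, -0.2, -7.4]
width: 0.009
grasp_force: 59.5
```

Run:
```python
from h import *
o=robot.get_obs();print(delta([.6187,-.0032,.105]),o['tool_pos'])
b=snap('side')['frame']; cv2.imwrite('pics/m10.png',cv2.resize(b[120:300,180:380],(500,450))[:,:,::-1])
```

```text
[-0.17 -0.   14.23] [ 0.61853438 -0.00155407  0.24725784]
```

View pics/m10.png

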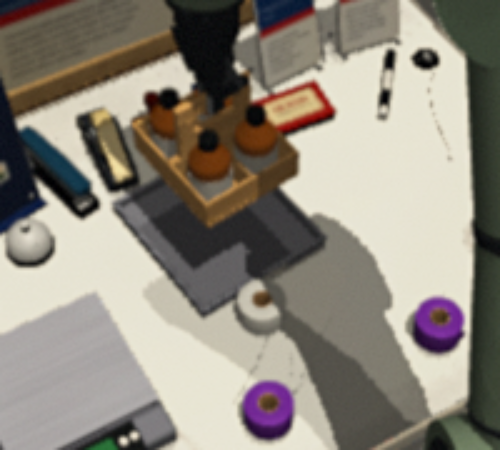

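The carrier hangs level over the tray. The roll appears to have shifted toward the tray, to about (285,240), so I check where it is before lowering.

Run:
```python
from h import *
s=snap('side'); r=ray(s,[(284.8,239.2)],.04)[0]; print(r, np.hypot(*(r[:2]-[.6187,-.0032])))
th=np.radians(6.8); R=np.array([[np.cos(th),np.sin(th)],[-np.sin(th),np.cos(th)]]); print('in tray frame',R@(r[:2]-[.6187,-.0032]))
```

```text
[0.46650958 0.01651291 0.04      ] 0.15346179948993394
in tray frame [-0.14878575  0.03759419]
```

The roll was knocked to about (.467,.017). It still stands flat, clear of the tray and 153 mm from its middle, so that is fine. I lower the carrier.

>>> move_arm(series=[-0.2,0,1,0,0,0,1,-0.2,0,2.5,0,0,0,1,-0.2,0,4.2,0,0,0,1,-0.2,0,6,0,0,0,1,-0.2,0,7.8,0,0,0,1,-0.2,0,9.6,0,0,0,1,-0.2,0,11.2,0,0,0,1,-0.2,0,12.5,0,0,0,1,-0.2,0,13.3,0,0,0,1,-0.2,0,13.9,0,0,0,1,-0.2,0,14.2,0,0,0,1,-0.2,0,14.3,0,0,0,1,-0.2,0,14.3,0,0,0,1,-0.2,0,14.3,0,0,0,1])

```text
time: 46.63
tool_pos: [0.6187, -0.0044, 0.1065]
tcp_rot: [0.663, 0.748, -0.0, 0.0]
force: [-19.4, -1.8, 28.3]
width: 0.0094
grasp_force: 64.9
```

>>> move_arm(series=[0,0,0,0,0,0,0.4,0,0,0,0,0,0,0.4,0,0,0,0,0,0,0.4,0,0,0,0,0,0,0.4,0,0,0,0,0,0,0.4,0,0,-2,0,0,0,0.4,0,0,-5,0,0,0,0.4,0,0,-9,0,0,0,0.4,0,0,-13,0,0,0,0.4,0,0,-15,0,0,0,0.4,-10,-5,-15,0,0,0,0.4,-20,-10,-15,0,0,0,0.4,-20,-10,-15,0,0,0,0.4,-20,-10,-15,0,0,0,0.4,-20,-10,-15,0,0,0,0.4,-20,-10,-15,0,0,0,0.4,-20,-10,-15,0,0,0,0.4,-20,-10,-15,0,0,0,0.4])

```text
time: 48.13
tool_pos: [0.5435, -0.216, 0.2543]
tcp_rot: [0.664, 0.748, 0.0, 0.0]
force: [-0.0, 0.4, 0.0]
width: 0.0513
grasp_force: 0.0
```

Run:
```python
from h import *
print(robot.get_obs()['tool_pos'])
a=snap('top')['frame'];b=snap('side')['frame']
i=np.hstack([cv2.resize(a[110:300,120:330],(400,362)),cv2.resize(b[130:320,150:360],(400,362))]); cv2.imwrite('pics/m11.png',i[:,:,::-1])
```

```text
[ 0.54351412 -0.21599054  0.25430643]
```

View pics/m11.png

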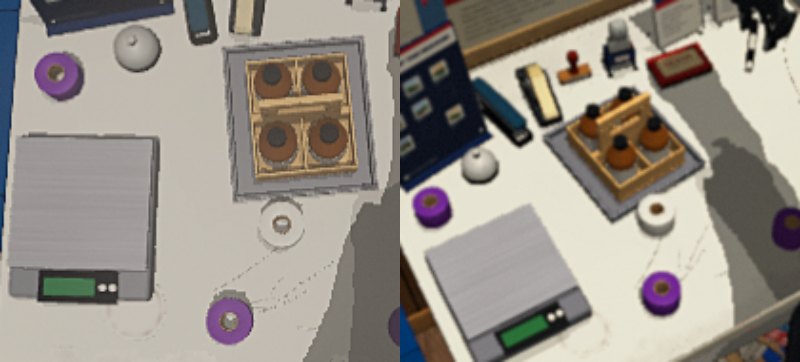

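The carrier sits flat inside the tray with four upright bottles, the roll stands on the counter, the pan is empty and the arm is clear. I hand in.

```bash
python3 -c "
from h import *
print(robot.sign_off())"
```

```text
the job is handed in; nothing more can be done
None
```

I handed the job in at about 48 s on the robot's clock: the carrier with all four bottles was weighed, then set flat in the outgoing tray; the roll stands on the counter and the scale is empty (verdict not returned).

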